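Try the parts case, free its catch if caught, and hold the lid open

ROBOT

A 7-joint arm with a two-finger parallel gripper is mounted at the origin on the work surface. World frame = base frame: x ahead of the robot, y to its left, z up, the work surface at z = 0. Lengths are in m, angles in rad, forces in N, time in s.
With the tool pointing down it reaches from about 0.425 to 1.025 m from the base axis. Payload 9.4 kg.
Tool frame: the origin (TCP) lies between the finger pads; the fingertips stand env.nose_length ahead of it and the grasp point (between the pads) is the TCP (env.nose_length is the distance from the TCP to the fingertips, in m); z points along the fingers, y is the direction in which the jaws open and shut (so a half turn about z gives the same grasp; the last joint's range is limited). The gripper opens to 85 mm and grips with 20 to 120 N. Pads are 22 mm wide; open, the fingers measure 114 mm over their backs; the gripper's body (76 mm by 85 mm) begins 54 mm behind the grasp point. The pads swing forward as they close: fully open they stand 13 mm farther back than shut.
Start: joints at [1.07, 0.599, -0.003, 1.599, 0.002, 0.943, -0.08], TCP at [0.298, -0.661, 0.25] pointing down, gripper open.
Joint ranges: [-2.57, 2.57], [-0.35, 1.97], [-1.29, 1.29], [0.11, 2.56], [-1.05, 4.19], [0.11, 1.86], [-2.63, 2.63]. Speed limits (rad/s): [2.22, 2.22, 3.01, 3.01, 3.14, 3.14, 3.14].

INTERFACE

Orientations are given as a 3x3 rotation matrix whose columns are the frame's x, y, z axes.
In Python, from station import env gives the robot as it stands. Calls block until the motion is done:
- env.goto(position, orientation): joint-space move of the TCP to a pose.
- env.move_straight(position, rotation=None, max_speed=0.15, threshold=None): straight line of the TCP; rotation=None keeps the orientation; max_speed is the mean speed in m/s. With threshold (N) it stops when the force on the tool has changed by that much, and returns True; else False.
- env.move_joints(angles): joint-space move.
- env.command_gripper(opening, grip_force=None): finger opening in m; grip_force is the grip in N (None keeps the last); returns when the fingers have stopped.
- env.sleep(seconds).
- env.inverse_kinematics(position, orientation): joint angles nearest the present ones, or None.
- env.get_state(): the state.
- env.read_camera(name): name is "scene" or "top" or "wrist"; returns the picture (384x512x3 uint8, blue, green, red); there is no depth.
- env.get_calibration(name): a dict with "camera_matrix" (3x3 intrinsics, pixels), "k1" (the pictures are not rectified: a ray, as slopes to the right and down, at radius r is drawn at 1 + k1 r^2 times it, then the intrinsics apply), "R" (3x3) and "t" (3): a world point X has camera coordinates R X + t; the wrist camera has in their place "hand_eye" (4x4, takes a point from camera to tool coordinates, whose origin is the TCP and whose axes are the flange's). Camera axes: x right, y down, z forward; pixel columns grow to the right and rows downward; lengths in m; the calibration is good to about 2 mm. A picture is of the moment at which its call begins: read the wrist's pose just before it. get_calibration takes no time and is no camera call.
A pose or a line that the arm cannot do raises env.IKError and nothing moves.
- env.sign_off(): hands the job in, once; it reports no verdict.
The state is a dict: "time_s": time; "joint_pos": joint angles; "qvel": joint speeds; "joint_efforts": joint torques, N m; "tcp_pos": TCP position; "ee_rot": TCP orientation; "force": force on the tool from outside, world axes, zero at the start; "wrist_torque": the same for the moment, N m; "width": finger opening in m.
Only numpy, scipy, OpenCV 4.12 (cv2) and the standard library are available. Lean on these libraries where they do the work, as an engineer would, in place of code of your own. Each camera call takes 0.05 s, during which the arm holds its last target.

TASK

Somebody needs both hands in the parts case on the guitar bench. Before moving the red release, take the bar on the case's lid and tug it upward through its few millimetres of play to find out whether the lid is caught; if it stops there, push the red release tab fully over in the direction of the white arrow and take the bar again. Lift the lid at least 50 degrees open and finish while still holding it there with the gripper (let go and it falls shut), leaving the things around the case where they are.

Things in the scene. Friction and masses are not known exactly. Their poses are not given: they have to be found in the camera images.
- case: Dark steel parts case, fixed, 230 (x) x 280 (y) x 84 mm high. Origin: centre of its underside; x points from the front deck to the hinge, y along the hinge, z up. The fixed deck (x -115 to -65 mm, top 84 mm high) bears the red tab and a white arrow pointing to +y; the bare aluminium lid (6 mm thick, top 84 mm high) covers the rest. Whether a hidden bolt holds the lid cannot be seen or read.
- lid (a joint): Lid angle in rad: 0 shut, grows as the front edge rises and swings back, stop at 1.3. The hinge runs along the case's y through case (115, any, 78) mm. If caught, it stops hard at about 0.045 rad (7 mm at the bar); if free it goes on rising. Lid mass about 0.3 to 0.5 kg: 2 to 4 N up at the bar lifts it; it falls shut when let go.
- lid_handle (a point): Middle of the lid's bar handle: round black bar 12 mm thick, 110 mm long, along the case's y, on two posts near its ends; its axis is 32 mm above the lid's top face and 150 mm from the hinge line measured along the lid. With the lid shut it lies at case (-35, 45, 116) mm.
- lid_hinge (a point): Point on the hinge axis at the same case y as the middle of the bar, case (115, 45, 78) mm; fixed.
- release (a joint): Travel of the red release tab in m: starts within 0.003 of 0, fully over at 0.026 (hard stop). It slides along the case's +y with about 3 to 5 N and stays where it is left. Pushed fully over it draws the hidden bolt clear, and the bolt then stays clear.
- release_tab (a point): Middle of the top face of the red release tab, a block 22 (case x) x 14 (case y) x 24 mm that stands on the front deck; this point is 109 mm above the bench and 25 mm above the deck. At travel 0 it lies at case (-90, -82, 109) mm.
- spool: Bystander: steel-coloured solder spool standing upright, 48 mm across, 45 mm high; origin: centre of its underside.
- slats: Bystander: small tower of wooden slats stacked crosswise and stuck together, 100 x 100 x 36 mm; origin: centre of its underside.
- wrench: Bystander: steel wrench, 180 mm long, lying flat, 8 mm thick; origin: its middle, on the underside.

How it is judged:
On the way, in this order (a step that is already met when the one before it is completed fails the run):
1. the lid is tugged up by the gripper (at least 0.012 rad) while the release tab is still within 6 mm of its starting end (value of joint lid above 0.012 rad and value of joint release below 0.006 m and contact force between the fingers and lid above 0.5 N), for 0.1 s.
2. the lid is held open at 0.75 rad or more by the gripper (value of joint lid above 0.75 rad and contact force between the fingers and lid above 0.5 N), for 0.2 s.
At the end, for the whole second after the job is handed in: The lid is open at least 0.75 rad (43 degrees) and still (under 0.1 rad/s), the fingers bear on it with more than 0.5 N, no other object touches it, and spool, slat stack and wrench are within 30 mm of where they were (all of step 2 and velocity of joint lid between -0.1 and 0.1 rad/s and contact force between lid and spool below 0.1 N and contact force between lid and slats below 0.1 N and contact force between lid and wrench below 0.1 N and distance of each of spool, slats, wrench from where it was at the start of the episode below 0.03 m); the arm keeps its last pose, push and grip.
It fails at once if the solder spool is moved more than 30 mm (distance of spool from where it was at the start of the episode above 0.03 m).
It fails at once if the slat stack is moved more than 30 mm (distance of slats from where it was at the start of the episode above 0.03 m).
It fails at once if the wrench is moved more than 30 mm (distance of wrench from where it was at the start of the episode above 0.03 m).
It also fails if it takes over 43 s, if anything falls off the work surface, if the arm or the gripper's body presses on something with over 40 N, if the wrist force passes 120 N, or if a joint passes its speed limit or range.

## Working session

There is one attempt and no reset: what is moved stays moved. The work goes in short steps, each a Python script; the robot and the scene stay as the last script left them, time stands still between calls to the robot, and variables do not carry over. Pictures are saved under pics/ and viewed, and the job is handed in when it is done.

```bash
ls; mkdir -p pics; python3 - <<'E'
from station import env
import cv2
s=env.get_state()
print(s['time_s'],s['tcp_pos'],s['width'],env.nose_length,s['ee_rot'])
for n in ("scene","top"):
    cv2.imwrite(f"pics/{n}0.png",env.read_camera(n)); c=env.get_calibration(n); print(n,c)
print(env.get_calibration("wrist"))
E
```

```text
pics
0.0 [ 0.29797497 -0.66044721  0.24942263] 0.0852954924832076 0.019 [[ 9.11503856e-01  4.11290857e-01 -7.43355970e-04]
 [ 4.11291513e-01 -9.11502825e-01  1.37536790e-03]
 [-1.11894827e-04 -1.55938914e-03 -9.99998778e-01]]
scene {'camera_matrix': array([[399.64790507,   0.        , 251.10579797],
       [  0.        , 399.64790507, 183.24729202],
       [  0.        ,   0.        ,   1.        ]]), 'k1': -0.07155972713779712, 'R': array([[-0.79010548,  0.61296392,  0.00292554],
       [ 0.40967259,  0.53160281, -0.74132774],
       [-0.45596238, -0.5845286 , -0.67113682]]), 't': array([ 0.46342778, -0.18348896,  1.59056213])}
top {'camera_matrix': array([[415.16226329,   0.        , 255.27126726],
       [  0.        , 415.16226329, 193.17992727],
       [  0.        ,   0.        ,   1.        ]]), 'k1': -0.09940569149615529, 'R': array([[-5.49556000e-04, -9.99901466e-01, -1.40269506e-02],
       [-9.81586387e-01,  3.21878405e-03, -1.90991633e-01],
       [ 1.91017964e-01,  1.36637032e-02, -9.81491437e-01]]), 't': array([0.01328181, 0.58653789, 1.01661974])}
{'camera_matrix': array([[274.19730455,   0.        , 258.23466969],
       [  0.        , 274.19730455, 193.87166033],
       [  0.        ,   0.        ,   1.        ]]), 'k1': -0.005835320358044597, 'hand_eye': array([[-3.51719134e-06, -9.48931367e-01, -3.15482583e-01,
         8.13076748e-02],
       [ 9.99999903e-01,  1.35931366e-04, -4.20012817e-04,
        -2.05162011e-04],
       [ 4.41447316e-04, -3.15482554e-01,  9.48931274e-01,
        -1.22670672e-01],
       [ 0.00000000e+00,  0.00000000e+00,  0.00000000e+00,
         1.00000000e+00]])}
```

View pics/scene0.png

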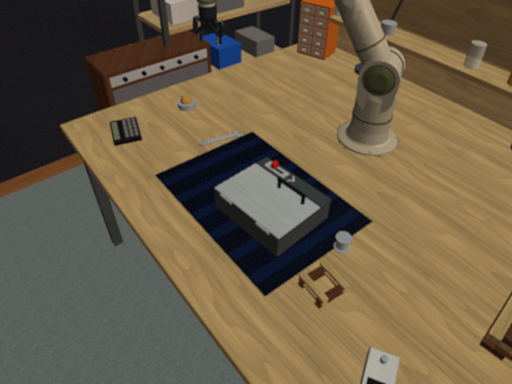

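View pics/top0.png

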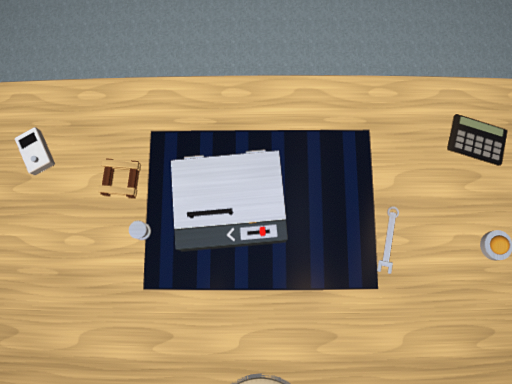

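The top view shows the case with its deck towards the robot. The red tab is at about (263,231), the bar runs from (187,213) to (232,211), and the arrow points left (+y). The spool is at (139,231), the slats at (121,178) and the wrench at (388,240).

```bash
cat > h.py <<'E'
import numpy as np, cv2
from station import env
def ray(name,uv,st=None):
    c=env.get_calibration(name);K=c['camera_matrix']
    d=np.array([(uv[0]-K[0,2])/K[0,0],(uv[1]-K[1,2])/K[1,1]]);rd=np.linalg.norm(d);r=rd
    for _ in range(20): r=rd/(1+c['k1']*r*r)
    d=d*(r/rd if rd>0 else 1); v=np.array([d[0],d[1],1.])
    if name!='wrist': return -c['R'].T@c['t'], c['R'].T@v
    H=c['hand_eye'];R=np.array(st['ee_rot']);p=np.array(st['tcp_pos'])
    return p+R@H[:3,3], R@(H[:3,:3]@v)
def plane(name,uv,z,st=None):
    o,v=ray(name,uv,st); return o+v*(z-o[2])/v[2]
def tri(rays):
    A=np.zeros((3,3));b=np.zeros(3)
    for o,v in rays:
        v=v/np.linalg.norm(v);P=np.eye(3)-np.outer(v,v);A+=P;b+=P@o
    return np.linalg.solve(A,b)
def red(img):
    b,g,r=[img[...,i].astype(int) for i in range(3)]
    m=((r>120)&(g<70)&(b<70)).astype(np.uint8)
    n,l,s,c=cv2.connectedComponentsWithStats(m); 
    return [(c[i],s[i,4],s[i,:4]) for i in range(1,n) if s[i,4]>5]
E
python3 - <<'E'
from h import *
for n in("top","scene"):
    im=cv2.imread(f"pics/{n}0.png"); print(n,red(im))
im=cv2.imread("pics/top0.png")
g=cv2.cvtColor(im,cv2.COLOR_BGR2GRAY)
# lid
m=((g>140)&(cv2.cvtColor(im,cv2.COLOR_BGR2HSV)[...,1]<50)).astype(np.uint8)
n,l,s,c=cv2.connectedComponentsWithStats(m[:, :]); i=1+np.argmax(s[1:,4]*((c[1:,0]>170)&(c[1:,0]<290)&(c[1:,1]>130)))
print(s[i],c[i]); cnt=max(cv2.findContours((l==i).astype(np.uint8),0,2)[0],key=cv2.contourArea)
q=cv2.boxPoints(cv2.minAreaRect(cnt)); print(q)
ap=cv2.approxPolyDP(cnt,5,True)[:,0]; print(ap)
for p in ap: print(p,plane("top",p,.084).round(4))
sub=((g<60)).astype(np.uint8)[195:222,176:245]
n,l,s,c=cv2.connectedComponentsWithStats(sub)
for i in range(1,n):
  if s[i,4]>60:
    ys,xs=np.where(l==i);print(s[i],c[i]+[176,195])
print(plane("top",(187,213),.122),plane("top",(232,211),.122))
for n in ("top0","scene0"):
    im=cv2.imread(f"pics/{n}.png"); a=im[140:260,160:300] if n=="top0" else im[140:260,200:340]
    cv2.imwrite(f"pics/{n}z.png",cv2.resize(a,None,fx=5,fy=5,interpolation=cv2.INTER_CUBIC))
E
```

```text
top [(array([262.13333333, 230.77777778]), np.int32(45), array([259, 227,   7,   9], dtype=int32))]
scene [(array([329.57142857,  11.28571429]), np.int32(14), array([328,   7,   4,  10], dtype=int32)), (array([327.36206897,  37.15517241]), np.int32(58), array([324,  22,  12,  37], dtype=int32)), (array([332.5,  49.5]), np.int32(6), array([332,  47,   2,   6], dtype=int32)), (array([274.85714286, 163.88571429]), np.int32(35), array([272, 161,   6,   8], dtype=int32))]
[ 171  150  115   79 7403] [227.6070512  188.60191814]
[[167.89124 158.27635]
 [279.07938 148.39296]
 [285.33905 218.81432]
 [174.15091 228.69771]]
[[278 151]
 [171 161]
 [174 227]
 [285 218]]
[278 151] [ 0.6915 -0.0467  0.084 ]
[171 161] [0.6664 0.2289 0.084 ]
[174 227] [0.4959 0.2148 0.084 ]
[285 218] [ 0.5181 -0.0622  0.084 ]
[ 11  14  46   9 179] [208.88268156 212.1452514 ]
[0.52561654 0.17617576 0.122     ] [0.5303129  0.06731631 0.122     ]
```

View pics/top0z.png

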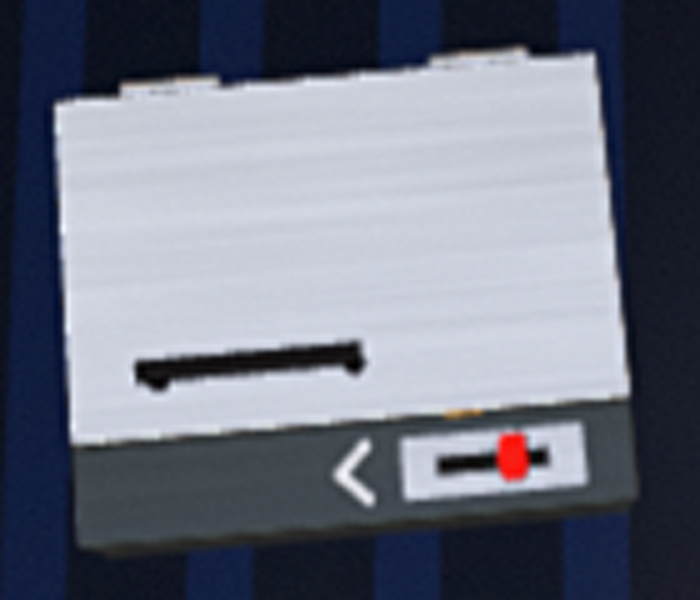

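View pics/scene0z.png

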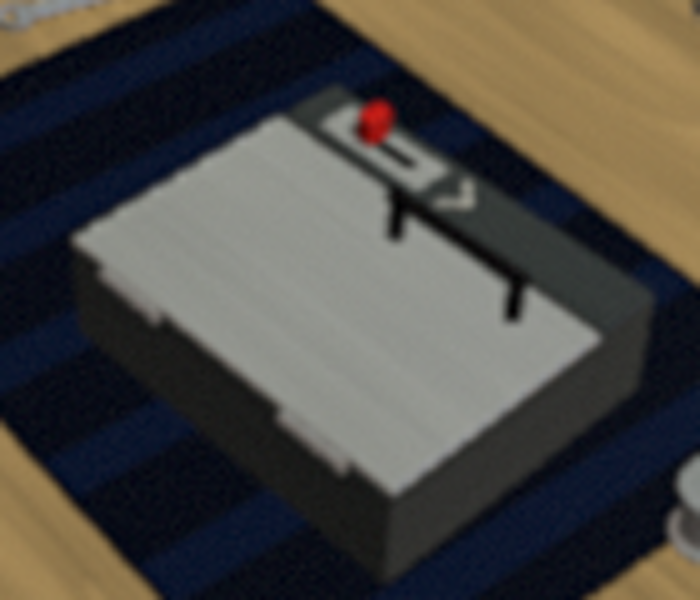

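```bash
cat > pose.py <<'E'
from h import *
def fit(C,W):
    C=np.array(C);W=np.array(W);c0=C.mean(0);w0=W.mean(0)
    H=(C-c0).T@(W-w0); a=np.arctan2(H[0,1]-H[1,0],H[0,0]+H[1,1])
    R=np.array([[np.cos(a),-np.sin(a)],[np.sin(a),np.cos(a)]]); return a,R,w0-R@c0
E
python3 - <<'E'
from pose import *
o=lambda x,y:(160+(x+.5)/5-.5,140+(y+.5)/5-.5)
px=[(597,54),(54,101),(70,444),(631,398)]
W=[plane("top",o(*p),.084)[:2] for p in px]
C=[(.115,-.14),(.115,.14),(-.065,.14),(-.065,-.14)]
a,R,t=fit(C,W);print(np.degrees(a),t,(np.array(W)-(np.array(C)@R.T+t)).round(4))
# bar
for p in[(136,372),(362,354)]: print('bar',plane("top",o(*p),.116), )
print('bar pred',R@[-.035,.1]+t,R@[-.035,-.01]+t,R@[-.035,.045]+t)
print('tab pred',R@[-.09,-.082]+t,'top',plane("top",(262.1,230.6),.106),tri([ray("top",(262.1,230.3)),ray("scene",(274.85,163.2))]))
os=lambda x,y:(200+(x+.5)/5-.5,140+(y+.5)/5-.5)
print('bar tri',tri([ray("top",o(136,368)),ray("scene",os(524,277))]),tri([ray("top",o(362,350)),ray("scene",os(388,190))]))
print('corner tri',tri([ray("top",o(597,54)),ray("scene",os(72,240))]),tri([ray("top",o(54,101)),ray("scene",os(394,496))]),tri([ray("top",o(70,444)),ray("scene",os(605,338))]))
E
```

```text
4.734829941428778 [0.56761996 0.08114168] [[-0.0007 -0.0004]
 [-0.001   0.0004]
 [ 0.0011  0.0003]
 [ 0.0007 -0.0004]]
bar [0.52403917 0.17767821 0.116     ]
bar [0.53268565 0.06775453 0.116     ]
bar pred [0.52448496 0.17791137] [0.53356484 0.06828676] [0.5290249  0.12309906]
tab pred [ 0.48469573 -0.00800747] top [ 0.48453248 -0.00501735  0.106     ] [ 0.48527837 -0.00495829  0.10523209]
bar tri [0.52553927 0.1759688  0.12270384] [0.53521725 0.06650037 0.11908213]
corner tri [ 0.6942134  -0.04980861  0.0818459 ] [0.67035475 0.23057586 0.08257986] [0.49260077 0.21560819 0.08334307]
```

```bash
cat > plan.py <<'E'
from pose import *
from scipy.spatial.transform import Rotation as Ro
A=np.radians(4.735);T=np.array([0.5676,0.0811,0]);RC=Ro.from_euler('z',A).as_matrix()
def w(x,y,z): return RC@np.array([x,y,z])/1000+T     # case mm -> world
def ori(phi=0,s=1): return RC@Ro.from_euler('y',phi).as_matrix()@np.array([[0,s,0],[s,0,0],[0,0,-1.]])
def bar(th,dn=0):
    c,s=np.cos(th),np.sin(th); return (115-150*c+38*s,45,78+150*s+38*c)
E
python3 - <<'E'
from plan import *
for s in(1,-1):
    print(s)
    for p,ph in[((-35,45,190),0),((-35,45,118),0),((-90,-112,160),0),((-90,-108,109),0)]+[(bar(t),f*t) for t in(.3,.6,.8,.98) for f in (0,.3,.5,.7)]:
        q=env.inverse_kinematics(w(*p),ori(ph,s)); print(np.round(p),round(ph,2),None if q is None else np.round(q,2))
E
```

```text
1
[-35  45 190] 0 [-0.04  0.49 -0.42  2.06  0.32  0.65 -0.58]
[-35  45 118] 0 [-0.14  0.59 -0.28  2.11  0.34  0.48 -0.6 ]
[ -90 -112  160] 0 [ 0.22  0.48 -0.35  2.2   0.33  0.51 -0.3 ]
[ -90 -108  109] 0 [ 0.15  0.56 -0.27  2.24  0.39  0.38 -0.37]
[-17.  45. 159.] 0.0 [-0.07  0.55 -0.36  2.04  0.33  0.6  -0.58]
[-17.  45. 159.] 0.09 [-0.04  0.58 -0.4   1.98  0.29  0.72 -0.53]
[-17.  45. 159.] 0.15 [-0.03  0.61 -0.42  1.94  0.26  0.8  -0.51]
[-17.  45. 159.] 0.21 [-0.02  0.63 -0.43  1.9   0.24  0.87 -0.49]
[ 13.  45. 194.] 0.0 [-0.03  0.53 -0.41  1.95  0.31  0.72 -0.54]
[ 13.  45. 194.] 0.18 [-0.01  0.61 -0.44  1.83  0.23  0.94 -0.47]
[ 13.  45. 194.] 0.3 [ 0.    0.66 -0.45  1.75  0.2   1.09 -0.44]
[ 13.  45. 194.] 0.42 [ 0.    0.71 -0.46  1.67  0.17  1.23 -0.42]
[ 38.  45. 212.] 0.0 [-0.02  0.54 -0.42  1.88  0.3   0.78 -0.52]
[ 38.  45. 212.] 0.24 [ 0.    0.64 -0.45  1.71  0.21  1.08 -0.44]
[ 38.  45. 212.] 0.4 [ 0.    0.71 -0.46  1.61  0.17  1.27 -0.41]
[ 38.  45. 212.] 0.56 [-0.01  0.78 -0.45  1.51  0.13  1.45 -0.39]
[ 63.  45. 224.] 0.0 [-0.02  0.56 -0.42  1.81  0.29  0.84 -0.5 ]

[... 796 characters left out ...]
 [ 0.35  0.82 -1.1   1.8   0.67  1.18  2.23]
[ 13.  45. 194.] 0.3 [ 0.34  0.87 -1.1   1.73  0.61  1.3   2.27]
[ 13.  45. 194.] 0.42 [ 0.32  0.92 -1.1   1.65  0.55  1.42  2.3 ]
[ 38.  45. 212.] 0.0 [ 0.37  0.75 -1.1   1.85  0.78  1.05  2.17]
[ 38.  45. 212.] 0.24 [ 0.34  0.85 -1.1   1.69  0.63  1.29  2.29]
[ 38.  45. 212.] 0.4 [ 0.31  0.92 -1.1   1.59  0.56  1.46  2.33]
[ 38.  45. 212.] 0.56 [ 0.28  0.99 -1.1   1.49  0.5   1.62  2.34]
[ 63.  45. 224.] 0.0 [ 0.36  0.76 -1.1   1.79  0.77  1.09  2.21]
[ 63.  45. 224.] 0.29 [ 0.31  0.88 -1.1   1.58  0.6   1.4   2.33]
[ 63.  45. 224.] 0.49 [ 0.28  0.97 -1.1   1.45  0.53  1.6   2.36]
[ 63.  45. 224.] 0.69 [ 0.25  1.06 -1.1   1.34  0.46  1.79  2.36]
```

IK works with s=+1. I'll move above the bar and check with the wrist camera.

```bash
python3 - <<'E'
from plan import *
env.goto(w(-35,45,230),ori()); env.command_gripper(.06,40)
s=env.get_state(); im=env.read_camera("wrist"); print(s['time_s'],s['tcp_pos'],w(-35,45,230),s['force'])
cv2.imwrite("pics/w1.png",im)
c=env.get_calibration("wrist");K=c['camera_matrix'];H=c['hand_eye']
def proj(p):
    x=np.linalg.inv(H)@np.r_[np.array(s['ee_rot']).T@(p-s['tcp_pos']),1]; d=x[:2]/x[2]; d=d*(1+c['k1']*(d@d)); return (K[:2,:2]@d+K[:2,2]).round(1)
for n,p in dict(bar1=(-35,100,116),bar2=(-35,-10,116),mid=(-35,45,116),lidfl=(-65,140,84),tab=(-90,-82,109)).items(): print(n,proj(w(*p)))
E
```

```text
3.35 [0.5290521  0.12291937 0.23001078] [0.52900482 0.12305727 0.23      ] [0.69500599 0.868082   0.07095795]
bar1 [258.1 135.4]
bar2 [258.1 249.9]
mid [258.1 196.6]
lidfl [225.3  87.1]
tab [207.4 305.3]
```

View pics/w1.png

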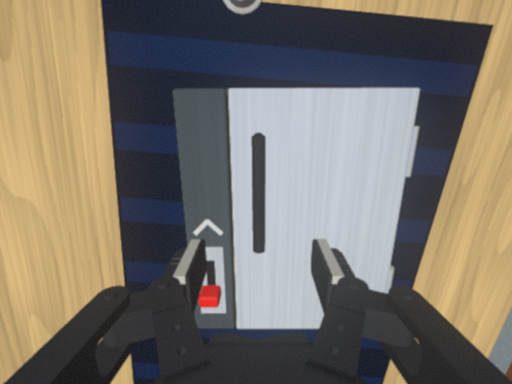

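```bash
python3 - <<'E'
from plan import *
s=env.get_state(); im=cv2.imread("pics/w1.png"); print(red(im))
for v in (285,291,296,300,307):
    p=plane("wrist",(209,v),.109,s); print(v,(RC.T@(p-T)*1000).round(1), (RC.T@(plane("wrist",(209,v),.085,s)-T)*1000).round(1))
cv2.imwrite("pics/w1z.png",cv2.resize(im[210:330,160:280],None,fx=5,fy=5,interpolation=cv2.INTER_CUBIC))
E
```

```text
[(array([208.98133333, 295.50666667]), np.int32(375), array([198, 285,  22,  21], dtype=int32))]
285 [-86.7 -55.7 109. ] [-91.9 -73.7  85. ]
291 [-87.2 -63.3 109. ] [-92.3 -82.   85. ]
296 [-87.5 -69.7 109. ] [-92.7 -89.   85. ]
300 [-87.8 -74.9 109. ] [-93.1 -94.7  85. ]
307 [-88.4 -84.1 109. ] [ -93.7 -104.8   85. ]
```

View pics/w1z.png

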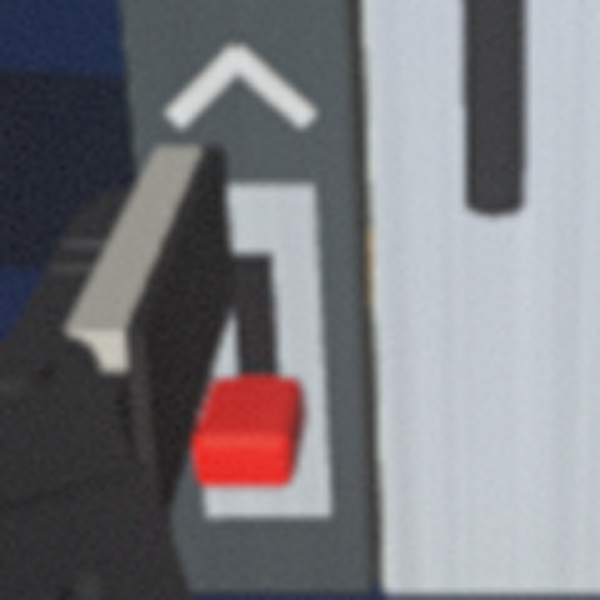

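The wrist view shows the bar from (258,133) to (258,252), within about 2 px of the prediction. The tab is near its start, at case y of about −79. Next I descend, grip and tug.

```bash
python3 - <<'E'
from plan import *
print(env.move_straight(w(-35,45,118),max_speed=.08,threshold=8))
print(env.get_state()['tcp_pos'])
env.command_gripper(0,40); s0=env.get_state(); print(s0['width'],s0['force'],s0['time_s'])
p0=s0['tcp_pos'].copy()
for dz in (3,6,9,12,15):
    r=env.move_straight(p0+[0,0,dz/1000],max_speed=.03,threshold=20); s=env.get_state()
    print(dz,r,(s['tcp_pos']-p0)*1000,s['force']-s0['force'],s['width'],s['time_s'])
    if r or (s['force']-s0['force'])[2]<-15: break
cv2.imwrite("pics/w2.png",env.read_camera("wrist"))
E
```

```text
False
[0.52927089 0.12310876 0.11844674]
0.010360944080181992 [-0.09191701 -0.01218491  3.60939033] 5.4583
3 False [0.73140349 0.08251574 3.11213149] [ 4.49141873  0.06360772 -8.0062954 ] 0.010629646812483571 5.7167
6 False [1.55127998 0.1476028  6.14900442] [ 7.60900415 -0.24454289 -9.12852505] 0.010575547896860321 5.9667
9 False [1.75592296 0.11513916 8.1012863 ] [ 11.93336496   1.2966018  -22.98164873] 0.010280384043572613 6.2167
```

View pics/w2.png

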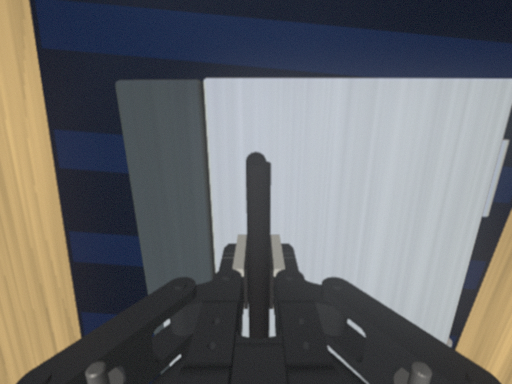

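The bar is in the jaws at column 258. The lid stopped after about 7–8 mm with the force jumping to 23 N, so it is caught. I'll lower it, let go, and push the release.

```bash
python3 - <<'E'
from plan import *
env.sleep(.1)
env.move_straight(w(-35,45,118.5),max_speed=.04); env.command_gripper(.06)
env.move_straight(w(-35,45,175),max_speed=.12); env.command_gripper(0)
env.move_straight(w(-89,-112,160),ori(),max_speed=.2)
s=env.get_state();cv2.imwrite("pics/w3.png",env.read_camera("wrist"))
print(env.move_straight(w(-89,-112,109.5),max_speed=.1,threshold=8))
s0=env.get_state();print(s0['force'],s0['time_s'],RC.T@(s0['tcp_pos']-T)*1000)
for y,th in((-90,25),(-60,25)):
    r=env.move_straight(w(-89,y,109.5),max_speed=.05,threshold=th)
    s=env.get_state();print(r,(RC.T@(s['tcp_pos']-T)*1000).round(1),(s['force']-s0['force']).round(1),s['time_s'])
    if r: break
cv2.imwrite("pics/t3.png",env.read_camera("top"));cv2.imwrite("pics/w4.png",env.read_camera("wrist"))
E
```

```text
False
[-0.75131042 -0.07421688 -0.00822805] 10.175 [ -88.82686529 -111.56121286  109.60031857]
False [-88.9 -89.5 109.6] [ 0.1 -0.3  0.1] 10.7667
True [-89.3 -74.8 109.4] [ 2.2 -4.8  4.4] 11.2083
```

View pics/w4.png

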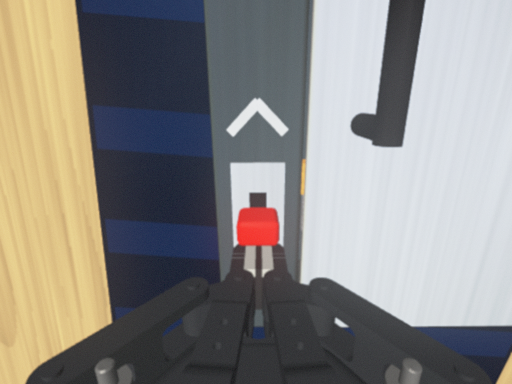

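View pics/w3.png

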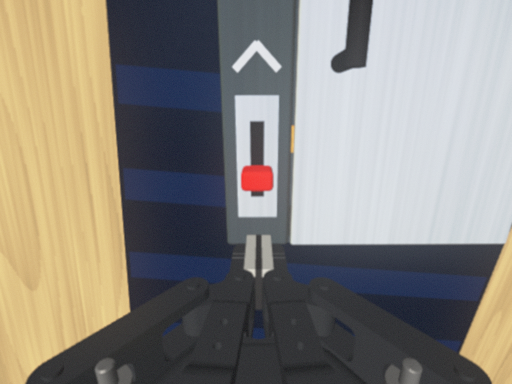

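The tab has moved up to the end of its slot. I'll push once more to confirm the hard stop and measure the tab.

```bash
python3 - <<'E'
from plan import *
s0=env.get_state()
r=env.move_straight(w(-89,-55,109.5),max_speed=.04,threshold=35)
s=env.get_state();print(r,(RC.T@(s['tcp_pos']-T)*1000).round(1),(s['force']).round(1),s['time_s'])
env.sleep(.2);s=env.get_state();print(s['force'].round(1),(RC.T@(s['tcp_pos']-T)*1000).round(1))
env.move_straight(w(-89,-85,112),max_speed=.1); env.move_straight(w(-80,-70,175),max_speed=.15)
im=env.read_camera("top");cv2.imwrite("pics/t4.png",im)
for c,a,b in red(im): print(c,a,b,(RC.T@(plane("top",c,.106)-T)*1000).round(1))
for c,a,b in red(cv2.imread("pics/top0.png")): print(c,(RC.T@(plane("top",c,.106)-T)*1000).round(1))
s=env.get_state();cv2.imwrite("pics/w5.png",env.read_camera("wrist"));print(s['time_s'])
cv2.imwrite("pics/t4z.png",cv2.resize(im[140:260,160:300],None,fx=5,fy=5,interpolation=cv2.INTER_CUBIC))
E
```

```text
True [-89.5 -74.8 109.5] [ 1.2 -5.5  3.3] 11.6167
[ 1.7 -3.9  2.6] [-89.5 -74.8 109.5]
[262.13333333 230.77777778] [-90.3 -79.  106. ]
12.7083
```

View pics/w5.png

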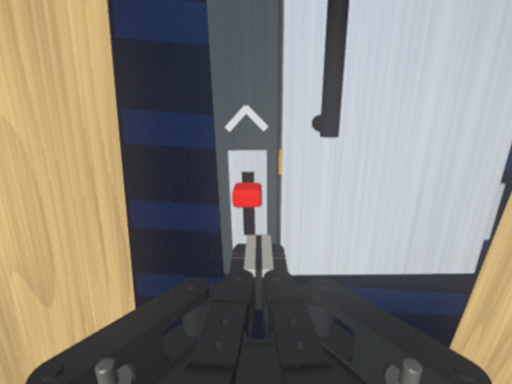

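```bash
python3 - <<'E'
from plan import *
s=env.get_state()
im=cv2.imread("pics/w5.png");r=red(im);print(r)
x,y,a,b=r[0][2]
for v,z in((y,.085),(y+b,.109),(y+b,.1),(172,.084),(234,.084),(150,.084)): print(v,(RC.T@(plane("wrist",(247,v),z,s)-T)*1000).round(1))
cv2.imwrite("pics/w5z.png",cv2.resize(im[140:250,200:300],None,fx=5,fy=5,interpolation=cv2.INTER_CUBIC))
E
```

```text
[(array([246.89739414, 194.64006515]), np.int32(614), array([233, 182,  28,  26], dtype=int32))]
182 [-90.1 -50.1  85. ]
208 [-89.3 -62.8 109. ]
208 [-89.8 -66.5 100. ]
172 [-89.9 -42.1  84. ]
234 [-91.2 -97.1  84. ]
150 [-89.5 -24.6  84. ]
```

View pics/w5z.png

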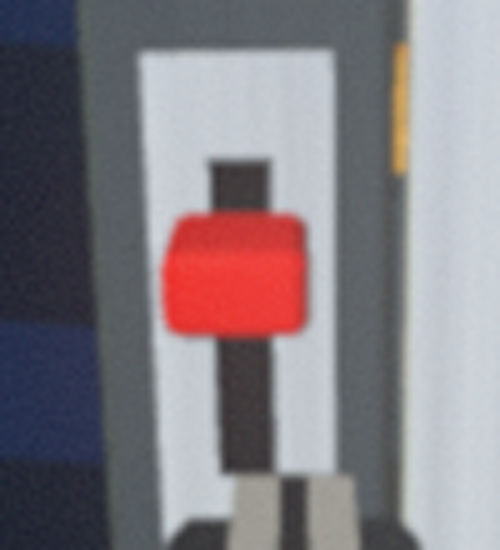

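Tab faces measure y −50 and −63, so the centre is at −56 and travel is about 26 mm: fully over. Now I re-grasp and lift along the arc.

```bash
python3 - <<'E'
from plan import *
env.move_straight(w(-35,45,175),ori(),max_speed=.15); env.command_gripper(.06)
env.move_straight(w(-35,45,118.5),max_speed=.1,threshold=8)
env.command_gripper(0,40); s0=env.get_state(); print(s0['width'],s0['time_s'])
for th in (.04,.1,.2,.32,.44,.56,.68,.78,.88,.97):
    o=ori(.5*th); p=w(*bar(th))-.002*o[:,2]
    r=env.move_straight(p,o,max_speed=.06,threshold=30); s=env.get_state()
    c=RC.T@(s['tcp_pos']-T)*1000; tm=np.arctan2(c[2]-78,115-c[0])-np.arctan2(38,150)
    print(th,r,c.round(1),round(tm,3),np.hypot(c[2]-78,115-c[0]).round(1),s['force'].round(1),round(s['width'],4),round(s['time_s'],2))
    if r: break
for n in("top","scene","wrist"): cv2.imwrite(f"pics/{n}6.png",env.read_camera(n))
E
```

```text
0.01062921563909475 15.5583
0.04 False [-33.6  44.9 123.7] 0.051 155.4 [-0.4  0.5 -1.6] 0.01 15.81
0.1 False [-30.8  44.9 132.3] 0.108 155.6 [-1.8 -0.  -4. ] 0.0104 16.12
0.2 False [-24.9  44.9 146.5] 0.207 155.8 [-2.   0.4 -3.4] 0.0105 16.52
0.32 False [-16.1  45.  162.8] 0.326 156.1 [-4.6  0.3 -1.4] 0.0104 16.98
0.44 False [ -5.2  45.  178.2] 0.447 156.5 [-6.5 -0.3  1. ] 0.0103 17.44
0.56 False [  7.2  45.1 191.9] 0.565 156.8 [-9.2 -0.3  1.9] 0.0103 17.9
0.68 False [ 21.4  45.1 204.3] 0.685 157.2 [-9.3 -0.1  8. ] 0.0106 18.36
0.78 False [ 34.3  45.2 213.3] 0.785 157.5 [-9.3 -1.   8.7] 0.0108 18.77
0.88 False [ 48.2  45.2 221. ] 0.886 157.9 [-9.5 -1.1 11.7] 0.0102 19.18
0.97 False [ 61.6  45.3 227. ] 0.979 158.3 [-8.9 -1.6 14.8] 0.0104 19.56
```

```bash
python3 -c "
import cv2,numpy as np
a,b,c=[cv2.imread(f'pics/{n}6.png') for n in('top','scene','wrist')]
b=cv2.resize(b[100:320,150:400],(512,384))
cv2.imwrite('pics/all6.png',cv2.resize(np.vstack([np.hstack([a,b]),np.hstack([c,a*0])]),(800,600)))"
```

```text
(no output)
```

View pics/all6.png

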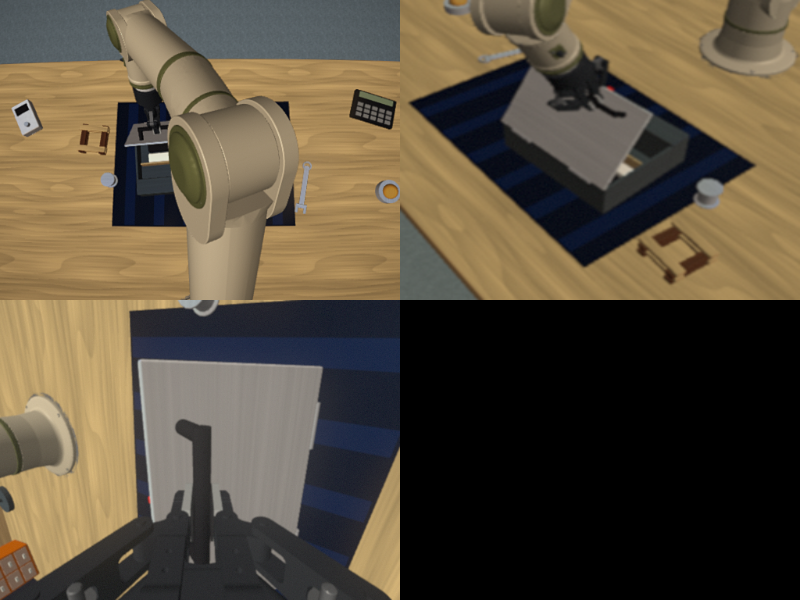

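All three views show the lid wide open with the bar in the jaws. The spool, slats and wrench look unmoved. I'll check it is steady, then hand in.

```bash
python3 - <<'E'
from plan import *
for _ in range(2):
    env.sleep(.5); s=env.get_state(); print((RC.T@(s['tcp_pos']-T)*1000).round(1),s['force'].round(1),s['width'],s['time_s'])
env.sign_off()
E
```

```text
[ 61.4  45.3 227. ] [-8.4 -1.4 14. ] 0.01027602889433713 20.2083
[ 61.5  45.3 227. ] [-8.6 -0.9 13.7] 0.01036232810823831 20.7083
the job is handed in; nothing more can be done
```

The lid is open and held by the gripper at about 0.97 rad (56°). I handed the job in at about 20.7 s, inside the 43 s limit.

- **Tug:** Before touching the release, I gripped the bar and pulled up. It stopped after about 7–8 mm with the force jumping to about 23 N, so the lid was caught.
- **Release:** I let the bar go and pushed the red tab along the arrow. Two pushes stopped at the same place. The wrist picture put the tab at case y of about −56 mm, which is about 26 mm of travel, so fully over.
- **Lift:** I took the bar again and raised it along the hinge arc with no jam.
- **Last checks:**
  - Over the final second the pose was steady to about 0.2 mm and the force was steady at about 16 N. The finger opening stayed at 10.3 mm with the bar between the pads.
  - By eye, the spool, slats and wrench had not moved and nothing touched the lid. I did not measure their positions again.
- **Disagreements:**
  - The fingers read 10.4 mm on the 12 mm bar.
  - The first position of the tab differed by about 2 mm between the top and wrist views, at roughly −79 and −77 mm.
  - After the push, the robot's arm hid the tab from the top camera, so only the wrist view confirmed its final travel.
  - At the end there was a steady force of about 14 N upward on the tool that the lid's weight does not explain. My arc was probably off by a few millimetres.

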